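# Put the brush-washing set back together

## Robot

A 6-joint arm with a two-finger parallel gripper is mounted at the origin on the work surface. World frame = base frame: x ahead of the robot, y to its left, z up, the work surface at z = 0. Lengths are in m, angles in rad, forces in N, time in s.
With the tool pointing down it reaches from about 0.275 to 0.825 m from the base axis. Payload 4.9 kg.
Tool frame: the origin (TCP) lies midway between the tips of the shut fingers; the grasp point (between the pads) lies 19 mm behind it (grip_point_offset is the distance from the TCP to the grasp point, in m); z points along the fingers, y is the line along which they close (so a half turn about z gives the same grasp; the last joint's range is limited). The gripper opens to 85 mm and grips with 20 to 120 N. Pads are 22 mm wide; open, the fingers measure 114 mm over their backs; the gripper's body (76 mm by 85 mm) begins 54 mm behind the grasp point. The pads swing forward as they close: fully open they stand 13 mm farther back than shut.
Start: joints at [-1.407, 0.326, -0.193, 1.052, 0, 1.437], TCP at [0.161, -0.526, 0.196] pointing down, gripper open.
Joint ranges: [-2.65, 2.65], [-0.97, 1.79], [-1.3, 1.35], [-1.93, 2.1], [-1.47, 1.37], [-3.14, 3.14]. Speed limits (rad/s): [2.57, 2.57, 3.14, 3.14, 3.14, 3.14].

## Interface

Orientations are given as a rotation vector (axis times angle).
In Python, from cell import * gives the robot as it stands. Calls block until the motion is done:
- movep(position, orientation): joint-space move of the TCP to a pose.
- move_l(position, velocity=0.15, rot=None, until_force=None): straight line of the TCP; rot=None keeps the orientation; velocity is the mean speed in m/s. With until_force (N) it stops when the force on the tool has changed by that much, and returns True; else False.
- set_joints(angles): joint-space move.
- let_go() and grab(newtons=None): open the fingers fully, or close them until they stop; newtons is the grip in N (None keeps the last).
- sleep(seconds).
- ik(position, orientation): joint angles nearest the present ones, or None.
- get_state(): the state.
- grab_frame(name): name is "scene" or "top"; returns a dict with "img" (420x560x3 uint8, red, green, blue), "fx", "fy", "cx", "cy" (pixels), "cam_to_world" (4x4, takes a point from camera to world coordinates). Camera axes: x right, y down, z forward; pixel columns grow to the right and rows downward; lengths in m; the calibration is good to about 2 mm. A picture is of the moment at which its call begins. There is no depth.
A pose or a line that the arm cannot do raises MotionError and nothing moves.
- sign_off(): hands the job in; it is judged then, once.
Trained networks look in the newest picture that a camera, given by its name, has taken for a name from the list of things; names that differ only in an ending like _2 or _b are one class to them, and where a whole thing is asked for, a point or a joint stands for the part that bears it (a point fixed in the world has none). Each returns a list of dicts, best first, with "score" (0 to 1); they miss things now and then, are a little off and sometimes report something else, mostly with a low value. They report only what shows in the picture. A call takes as long as a camera call.
- spot_in(camera, name): "centre" ([column, row] in pixels, amid what is visible of it).
- silhouettes(camera, name): "mask" (420x560 bool, what is visible of it) and "centre" ([column, row] in pixels, amid what is visible of it).
- tip_of(camera, name): "centre" ([column, row] in pixels: a listed point, or the origin of a listed thing).
The state is a dict: "clock": time; "q": joint angles; "joint_velocities": joint speeds; "tau": joint torques, N m; "position": TCP position; "eef_rot": TCP orientation; "contact_force": force on the tool from outside, world axes, zero at the start; "wrist_torque": the same for the moment, N m; "finger_gap": opening from 0.0 (shut) to 1.0 (fully open); "grasp_force": force on a finger pad.
Only numpy, scipy, OpenCV 4.12 (cv2) and the standard library are available. Lean on these libraries where they do the work, as an engineer would, in place of code of your own. Each camera call takes 0.05 s, during which the arm holds its last target. There are 200 camera calls.

## Task

Put the metal brush-washing set together in size order, one pot at a time: first the wide pot down into the fixed pail, its four pins through the gaps of the pail's collar until it stands on the pail's floor (feel for the gaps by turning it), then the middle pot inside the wide one, and then the slim pot inside the middle one. Leave all of them standing fully home and upright, and do not knock over or push away anything else on the table.

Things in the scene. Friction and masses are not known exactly. Their poses are not given: they have to be found in the camera images.
- pail: Low round bare-metal pail, open at the top, fixed to the table, somewhere else each time. 102 mm outside diameter, rim 40 mm and inner floor 5 mm above its underside. Origin: centre of its underside, on the table; z up. Its yaw means nothing.
- pail_rim (a point): Centre of the pail's mouth, 40 mm above the table. Here a flat metal collar, 10 mm thick, top flush with the rim, narrows the mouth to 74 mm; below it is open space. Four gaps 22 mm wide, 90 degrees apart, interrupt the collar and let the wide pot's pins through. The angle of the gaps changes every time and is NOT reported by any pose: see it from above or find it by feel.
- pot_wide: Widest, shortest pot: straight, bare metal, open top, 66 mm outside diameter, 85 mm tall, wall 3 mm, floor 4 mm, about 0.16 kg, loose, upright. Round pins 10 mm thick stick out at its foot. Origin: centre of its underside; z up. Take it round the outside near the top. When home its rim is 90 mm above the table.
- pot_wide_pins (a point): On its centre line, 6 mm above its underside, at the height of its 4 pins: along its own +-x and +-y, out to 43 mm. Off the gaps they lie on the collar and the pot's underside stays 39 mm above the table; with the pins within about 6 degrees of the gaps, and the pot centred to 2 mm, it sinks 34 mm to the pail's floor. Any quarter turn will do.
- pot_mid: The middle pot: plain straight bare-metal pot, open at the top, 53 mm outside diameter, 115 mm tall, wall 3 mm, floor 4 mm, about 0.14 kg, no pins. Loose, stands upright. Origin: centre of its underside; z up. It fits inside the wide pot with 3.5 mm to spare all round and stands on its floor, its rim then 124 mm above the table.
- pot_slim: The narrowest and tallest pot: plain straight bare-metal pot, open at the top, 39 mm outside diameter, 145 mm tall, wall 2.5 mm, floor 4 mm, about 0.12 kg, no pins. Loose, stands upright. Origin: centre of its underside; z up. It fits inside the middle pot with 4 mm to spare all round and stands on its floor, its rim then 158 mm above the table.
- paint_dark: Bystander: dark paint bottle, 44 mm across, 140 mm tall, loose. Origin: centre of its underside as it was built.
- paint_ochre: Bystander: ochre paint bottle, 44 mm across, 140 mm tall, loose. Origin: centre of its underside as it was built.
- squeeze_bottle: Bystander: white squeeze bottle with pointed nozzle, 58 mm across, 165 mm tall, loose. Origin: centre of its underside as it was built.
- tape_roll: Bystander: roll of masking tape lying flat, 90 mm across, 24 mm tall, loose. Origin: centre of its underside as it was built.
- paper_cup: Bystander: tapered paper cup, 76 mm across its mouth, 95 mm tall, light, loose. Origin: centre of its underside as it was built.
- brush: Bystander: paint brush lying flat, about 160 mm long, loose. Origin: centre of its underside as it was built.
- gesso_jar: Bystander: low jar, 60 mm across, 60 mm tall, loose. Origin: centre of its underside as it was built.

How it is judged:
By the outcome, as a careful person would: the job done as asked, in the order asked, and still so for the second after the job is handed in, with the robot touching nothing.
It also fails if it takes over 72 s, if anything falls off the work surface, if the arm or the gripper's body presses on something with over 40 N, if the wrist force passes 120 N, or if a joint passes its speed limit or range.

## Working session

There is one attempt and no reset: what is moved stays moved. The work goes in short steps, each a Python script; the robot and the scene stay as the last script left them, time stands still between calls to the robot, and variables do not carry over. Pictures are saved under pics/ and viewed, at most 10 in all, crops included, and the job is handed in when it is done.

```bash
mkdir -p pics; ls; cat > h.py <<'E'
from cell import *
import numpy as np, cv2
def shot(cam,fn=None):
    f=grab_frame(cam)
    if fn: cv2.imwrite('pics/'+fn,f['img'][:,:,::-1])
    return f
def ray(f,px,z):
    T=np.array(f['cam_to_world']); d=T[:3,:3]@np.array([(px[0]-f['cx'])/f['fx'],(px[1]-f['cy'])/f['fy'],1.])
    o=T[:3,3]; return o+d*(z-o[2])/d[2]
def proj(f,P):
    T=np.array(f['cam_to_world']); p=T[:3,:3].T@(np.asarray(P,float)-T[:3,3])
    return np.array([f['cx']+f['fx']*p[0]/p[2],f['cy']+f['fy']*p[1]/p[2]])
E
python3 - <<'E'
from h import *
np.set_printoptions(precision=3,suppress=True)
for c in ('top','scene'):
    f=shot(c,c+'0.png'); print(c,f['fx'],np.array(f['cam_to_world']))
    for n in ['pail','pot_wide','pot_mid','pot_slim','paint_dark','paint_ochre','squeeze_bottle','tape_roll','paper_cup','brush','gesso_jar']:
        r=tip_of(c,n)
        for d in r[:2]: print(n,round(d['score'],2),np.array(d['centre']),ray(f,d['centre'],0))
    for n,z in (('pail_rim',.04),('pot_wide_pins',.006)):
        for d in tip_of(c,n)[:2]: print(n,round(d['score'],2),np.array(d['centre']),ray(f,d['centre'],z))
print(get_state())
E
```

```text
pics
top 534.171866877319 [[-0.017 -0.994  0.111  0.446]
 [-1.     0.015 -0.021  0.049]
 [ 0.019 -0.112 -0.994  1.282]
 [ 0.     0.     0.     1.   ]]
pail 0.95 [319.  229.6] [ 0.534 -0.059  0.   ]
pot_wide 0.68 [424.9 264.2] [ 0.447 -0.311  0.   ]
pot_mid 0.63 [202.9 275.4] [0.429 0.22  0.   ]
pot_slim 0.8 [184.8 202.5] [0.604 0.264 0.   ]
paint_dark 0.94 [411.3 192.4] [ 0.621 -0.286  0.   ]
paint_dark 0.22 [262.1 286.1] [0.402 0.08  0.   ]
paint_ochre 0.62 [374.  167.7] [ 0.683 -0.197  0.   ]
paint_ochre 0.24 [428.  264.7] [ 0.446 -0.318  0.   ]
squeeze_bottle 0.91 [286.2 139.3] [0.757 0.017 0.   ]
tape_roll 0.79 [260.8 286.1] [0.402 0.083 0.   ]
tape_roll 0.54 [370.  246.9] [ 0.49 -0.18  0.  ]
paper_cup 0.96 [226.9 145.3] [0.744 0.162 0.   ]
brush 0.6 [375.  244.5] [ 0.496 -0.192  0.   ]
gesso_jar 0.84 [134.1 232.5] [0.534 0.384 0.   ]
gesso_jar 0.56 [319.3 228.7] [ 0.536 -0.059  0.   ]
pail_rim 0.64 [321.3 227. ] [ 0.537 -0.061  0.04 ]
pail_rim 0.33 [287.6 141.5] [0.742 0.014 0.04 ]
pot_wide_pins 0.76 [425.3 263.5] [ 0.448 -0.31   0.006]
scene 521.6519911235898 [[ 0.714  0.579 -0
[... 672 characters left out ...]
3 269.4] [ 0.49 -0.19  0.  ]
gesso_jar 0.61 [363.  132.3] [ 0.541  0.39  -0.   ]
gesso_jar 0.18 [103.8 296.6] [ 0.451 -0.312  0.   ]
pail_rim 0.71 [224.8 230.1] [ 0.529 -0.053  0.04 ]
pot_wide_pins 0.65 [102.4 291.2] [ 0.443 -0.308  0.006]
{'clock': 1.4, 'q': array([-1.407,  0.326, -0.193,  1.052, -0.   ,  1.437]), 'joint_velocities': array([-0.002,  0.001, -0.   ,  0.   , -0.   , -0.   ]), 'tau': array([ -0.   , -44.333,  26.275,   0.001,  -0.   ,   0.   ]), 'position': array([ 0.161, -0.526,  0.196]), 'eef_rot': array([ 3.107,  0.466, -0.   ]), 'contact_force': array([0.13 , 0.228, 0.307]), 'wrist_torque': array([ 0.052, -0.015,  0.009]), 'grasp_force': 0.0, 'finger_gap': 0.99902831410564}
```

```bash
python3 - <<'E'
import cv2,numpy as np
t=cv2.imread('pics/top0.png')
a=cv2.resize(t[180:280,280:460],None,fx=4.4,fy=4.4,interpolation=cv2.INTER_CUBIC)
cv2.imwrite('pics/c0.png',a)
E
```

```text
(no output)
```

View pics/top0.png

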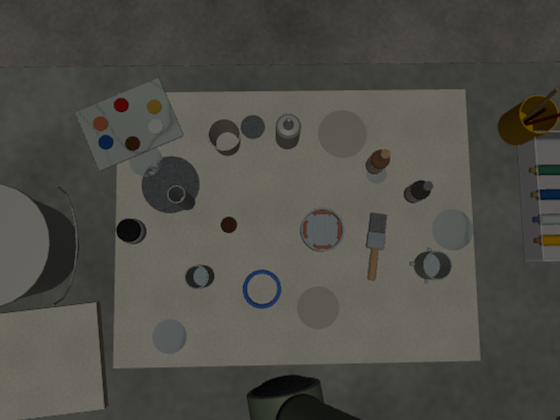

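View pics/c0.png

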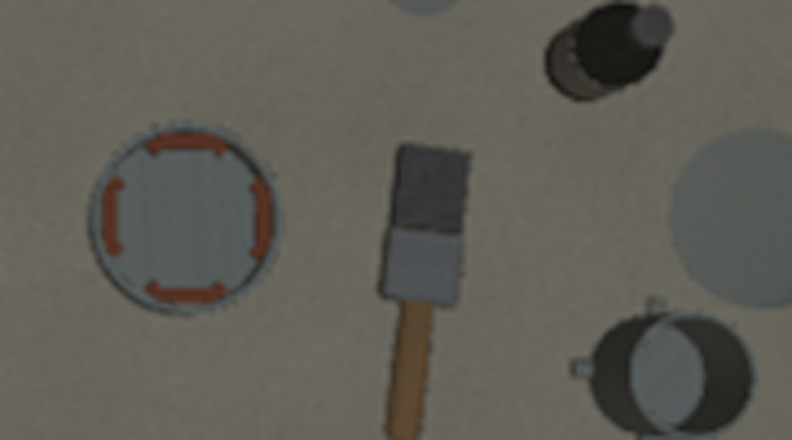

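The top view shows the pail at about (321,229) px. Its red collar arcs sit at image top, bottom, left and right, so the gaps are on the diagonals. The wide pot's pins show at about (411,264), (429,249) and (426,279). I'll fit the angles next.

```bash
cat > fit.py <<'E'
from h import *
from scipy.optimize import least_squares
np.set_printoptions(precision=4,suppress=True)
f=grab_frame('top'); g=grab_frame('scene')
for n,F,c,z in (('top',f,(321,229),.04),('scene',g,(224,230),.04)):
    im=F['img'].astype(int); m=(im[:,:,0]-im[:,:,2]>18)
    yy,xx=np.nonzero(m); k=np.hypot(xx-c[0],yy-c[1])<40; P=np.array([ray(F,(x,y),z)[:2] for x,y in zip(xx[k],yy[k])])
    if len(P)<20: print(n,len(P)); continue
    cc=P.mean(0)
    for _ in range(20):                       # centre: 4-fold balance
        d=P-cc; a=np.arctan2(d[:,1],d[:,0]); r=np.hypot(*d.T)
        s=least_squares(lambda p:np.hypot(*(P-p[:2]).T)-p[2],[*cc,.042],loss='soft_l1',f_scale=.003).x; cc=s[:2]
    d=P-cc; a=np.arctan2(d[:,1],d[:,0]); ph=np.angle(np.exp(4j*a).mean())/4
    print(n,len(P),'centre',cc,'r',s[2],'mean',P.mean(0),'arc angle deg',np.degrees(ph),'gap',np.degrees(ph)+45, abs(np.exp(4j*a).mean()))
for px in ((411,263.8),(428.9,249),(425.5,279.5)):
    p=ray(f,px,.006); c=np.array([.448,-.310]); d=p[:2]-c; print(p[:2],np.degrees(np.arctan2(d[1],d[0])),np.hypot(*d))
for n in('pot_wide',):
  s=silhouettes('scene',n)[0]['mask']; ys,xs=np.nonzero(s); print(xs.min(),xs.max(),ys.min(),ys.max())
t=cv2.imread('pics/top0.png')[238:292,392:462]; s=cv2.imread('pics/scene0.png')[240:320,60:150]
q=lambda i:cv2.convertScaleAbs(cv2.resize(i,(395,390 if 0 else 340),interpolation=cv2.INTER_CUBIC),alpha=1.8)
cv2.imwrite('pics/c1.png',np.hstack([q(t),q(s)]))
E
python3 fit.py
```

```text
top 275 centre [ 0.5326 -0.0623] r 0.04187951282313057 mean [ 0.5325 -0.0627] arc angle deg -1.467710164663726 gap 43.53228983533627 0.46292205805919223
scene 319 centre [ 0.5336 -0.0577] r 0.04152564084081712 mean [ 0.5307 -0.0565] arc angle deg -1.4727836337082023 gap 43.527216366291796 0.4467152960437284
[ 0.4483 -0.2759] 89.44552828320467 0.0341202198160254
[ 0.4828 -0.3205] -16.75440958260279 0.03637730285473398
[ 0.4106 -0.3089] 178.35778670553228 0.037403982512268015
73 122 259 308
```

View pics/c1.png

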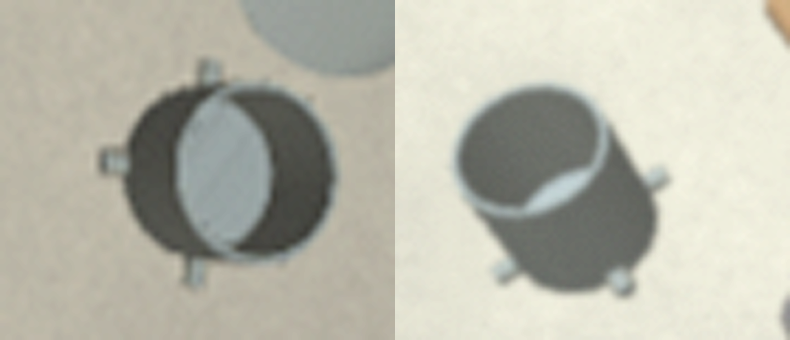

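```bash
cat > fit2.py <<'E'
from h import *
from scipy.optimize import least_squares
np.set_printoptions(precision=4,suppress=True)
f=grab_frame('top'); g=grab_frame('scene')
A=dict(top=(f,[(410.1,263.6),(429.4,247.8),(425.7,283.3)],[90,0,180]),scene=(g,[(83.2,304.5),(112.4,308.5),(122,281)],[270,0,90]))
for k,(F,px,off) in A.items():
    P=np.array([ray(F,p,.007)[:2] for p in px]); print(k,P)
    def res(p): 
        a=np.radians(np.array(off)+p[2]); return (P-p[:2]-.043*np.c_[np.cos(a),np.sin(a)]).ravel()*1000
    s=min((least_squares(res,[.45,-.31,x]) for x in(-30,-10,10)),key=lambda s:s.cost); print(s.x,s.cost)
E
python3 fit2.py
```

```text
top [[ 0.4488 -0.2735]
 [ 0.4856 -0.3215]
 [ 0.4017 -0.3087]]
[ 0.4433 -0.3154 -8.2887] 1.0060173905987482
scene [[ 0.4406 -0.351 ]
 [ 0.4885 -0.3159]
 [ 0.4532 -0.2674]]
[ 0.4466 -0.3093 -8.7342] 0.7688536833833228
```

```bash
cat >> h.py <<'E'
from scipy.spatial.transform import Rotation as Rn
def ori(deg): return (Rn.from_euler('z',deg,degrees=True)*Rn.from_euler('x',180,degrees=True)).as_rotvec()
def st(tag=''):
    s=get_state(); print(tag,round(s['clock'],2),np.round(s['position'],4),'F',np.round(s['contact_force'],1),'gap',round(s['finger_gap'],3),'gf',round(s['grasp_force'],1),'q6',round(s['q'][5],2)); return s
def pick(c,h,psi,N=40,hi=.20):
    movep([*c,hi],ori(psi)); move_l([*c,h],.2); grab(25); st('grip1'); let_go()
    movep([*c,h],ori(psi+90)); grab(25); let_go(); movep([*c,h],ori(psi+45)) if 0 else None
    grab(N); return st('grip2')
E
python3 - <<'E'
from h import *
pick((.445,-.312),.045,20); p=get_state()['position']
move_l([.445,-.312,.12],.2); st('up')
move_l([.533,-.060,.12],.22,rot=ori(110-38)); 
move_l([.533,-.060,.092],.15); st('above')
f=shot('scene','p1.png'); shot('top','p2.png')
a=cv2.imread('pics/p1.png')[150:290,140:300]; b=cv2.imread('pics/p2.png')[160:300,240:400]
q=lambda i:cv2.convertScaleAbs(cv2.resize(i,(399,350),interpolation=cv2.INTER_CUBIC),alpha=1.8)
cv2.imwrite('pics/c2.png',np.hstack([q(a),q(b)]))
E
```

```text
grip1 4.71 [ 0.444  -0.3046  0.0494] F [-11.6  24.9  48.1] gap 0.0 gf 24.3 q6 2.05
grip2 9.18 [ 0.445  -0.3124  0.0451] F [-0.  -0.7  4.4] gap 0.017 gf 41.8 q6 0.47
up 9.7 [ 0.4444 -0.3113  0.1189] F [-0.2  0.2 -2.7] gap 0.02 gf 41.1 q6 0.47
above 11.4 [ 0.5318 -0.0604  0.0914] F [-0.6  0.1 -1.2] gap 0.02 gf 41.2 q6 1.64
```

View pics/c2.png

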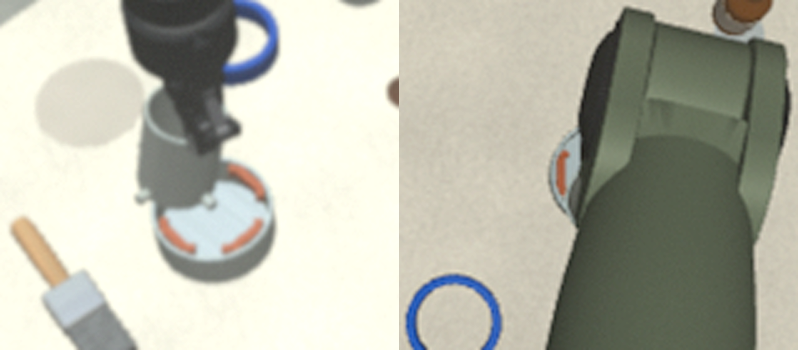

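The left half shows the pot hanging beside the fingers with one finger inside it, so it is held by its wall at about (180,150). I'll set it down on free table and look again.

```bash
python3 - <<'E'
from h import *
move_l([.533,-.060,.12],.2); move_l([.40,-.065,.12],.22); move_l([.40,-.065,.06],.2); print(move_l([.40,-.065,.042],.04,until_force=4)); st('down')
let_go(); st('open'); move_l([.40,-.065,.20],.2); movep([.36,.26,.25],ori(110)); st('away')
np.set_printoptions(precision=4,suppress=True)
o=[]
for c in('top','scene'):
    f=shot(c,c+'3.png')
    for n,z in(('pot_wide',0),('pot_wide_pins',.006)):
        d=tip_of(c,n)
        for e in d[:2]: print(c,n,e['score'],e['centre'],ray(f,e['centre'],z)[:2])
    p=proj(f,[.38,-.06,.02]).astype(int); x,y=max(p[0]-45,0),p[1]-45; print(c,'crop origin',x,y)
    i=cv2.imread(f'pics/{c}3.png')[y:y+90,x:x+90]; o.append(cv2.convertScaleAbs(cv2.resize(i,(395,395),interpolation=cv2.INTER_CUBIC),alpha=1.8))
cv2.imwrite('pics/c3.png',np.hstack(o))
E
```

```text
True
down 13.39 [ 0.4023 -0.0661  0.0467] F [ 2.  -1.1  2.7] gap 0.02 gf 41.5 q6 1.54
open 14.17 [ 0.4005 -0.0652  0.0463] F [-0.   0.   0.3] gap 0.999 gf 0.0 q6 1.54
away 16.33 [0.3601 0.2593 0.2494] F [ 1.4 -0.7 -0.4] gap 0.995 gf 0.0 q6 1.68
top pot_wide 0.57 [326.6, 295.0] [ 0.3781 -0.0728]
top pot_wide_pins 0.9 [330.1, 296.9] [ 0.3738 -0.0804]
top crop origin 276 249
scene pot_wide 0.66 [173.3, 205.0] [ 0.377  -0.0745]
scene pot_wide_pins 0.75 [170.3, 202.7] [ 0.3714 -0.0771]
scene crop origin 132 151
```

View pics/c3.png

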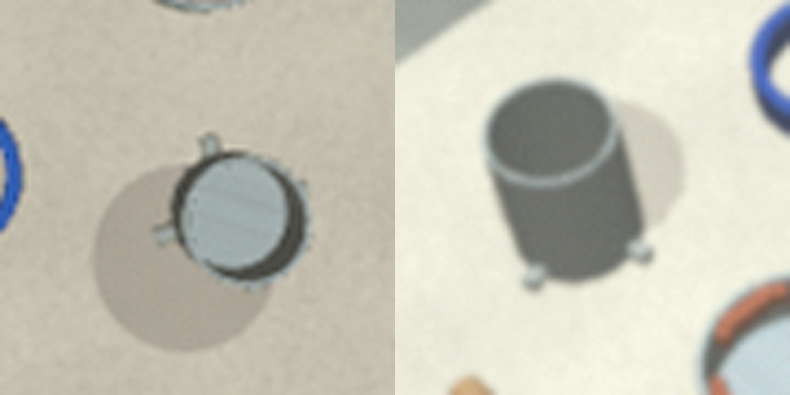

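The pot stands upright. Its rim centre is at about (330.7,298.4) px in the top view and (167.3,181.1) px in the scene view. I'll locate it from the rim and pins.

```bash
cat > fit3.py <<'E'
from h import *
np.set_printoptions(precision=4,suppress=True)
f=grab_frame('top'); g=grab_frame('scene')
print('old rim top',ray(f,(437.5,265.3),.085)[:2],'old rim scene',ray(g,(60+(532-395)/4.389,240+150/4.25),.085)[:2])
for F,r,tips in((f,(330.7,298.4),[(323.4,280.2),(311.8,302.8)]),(g,(167.3,181.1),[(162.8,216.4),(190.1,209.1)])):
    c=ray(F,r,.085)[:2]; print('rim',c)
    for t in tips:
        p=ray(F,t,.007)[:2]; d=p-c; print(p,np.degrees(np.arctan2(d[1],d[0])),np.hypot(*d))
E
python3 fit3.py
```

```text
old rim top [ 0.4439 -0.3152] old rim scene [ 0.4484 -0.3099]
rim [ 0.375  -0.0737]
[ 0.4132 -0.0655] 12.094416789309808 0.0390947734582091
[ 0.3609 -0.0368] 110.87318327838594 0.03948577552868898
rim [ 0.3769 -0.0719]
[ 0.3889 -0.112 ] -73.27586995405002 0.0418757665330862
[ 0.4168 -0.0579] 19.335564386635227 0.04229366968467868
```

```bash
cat >> h.py <<'E'
def pick(c,h,top,psi,N=40):
    "close along psi-90 first to centre the pot, then along psi and hold"
    c=list(c); movep([*c,top+.07],ori(psi-90)); sleep(.4); st('over')
    hit=move_l([*c,h],.12,until_force=5); s=st('in')
    if hit: return False
    grab(20); st('grip1'); let_go(); movep([*c,h],ori(psi)); sleep(.2); grab(N); s=st('grip2'); return s['finger_gap']
E
python3 - <<'E'
from h import *
print(pick((.376,-.073),.045,.085,170+90-180+0) if 0 else None)
c=[.376,-.073]
movep([*c,.155],ori(170)); sleep(.4); st('over')
hit=move_l([*c,.045],.1,until_force=5); st('in')
print('hit',hit)
if not hit: grab(20); st('grip1')
shot('scene','s4.png'); f=shot('top','t4.png')
i=cv2.imread('pics/s4.png')[130:260,100:260]; cv2.imwrite('pics/c4.png',cv2.convertScaleAbs(cv2.resize(i,(480,390),interpolation=cv2.INTER_CUBIC),alpha=1.8))
E
```

```text
None
over 18.79 [ 0.376  -0.0728  0.155 ] F [-0.1 -0.9  0.2] gap 1.0 gf 0.0 q6 -0.21
in 20.04 [ 0.3764 -0.0732  0.0454] F [ 0.3 -0.6 -0.5] gap 0.996 gf 0.0 q6 -0.21
hit False
grip1 20.77 [ 0.3794 -0.0634  0.0485] F [-3.8 30.1 52.2] gap 0.359 gf 26.4 q6 -0.21
```

View pics/c4.png

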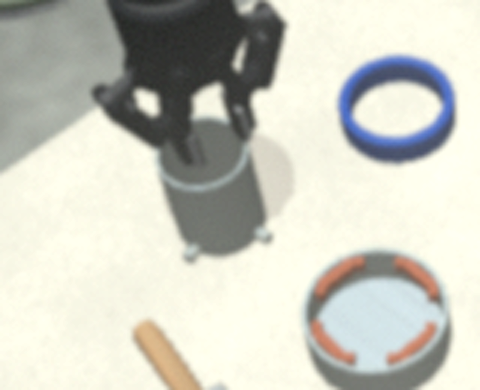

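```bash
python3 - <<'E'
from h import *
g=grab_frame('scene'); f=grab_frame('top')
s=st(); t=s['position']; R=Rn.from_rotvec(s['eef_rot']).as_matrix(); print(np.round(R,3))
i=cv2.convertScaleAbs(cv2.resize(g['img'][110:260,90:250,::-1],(800,600) and (640,600),interpolation=cv2.INTER_CUBIC),alpha=2.2)
def pt(P,c):
    p=(proj(g,P)-[90,110])*4; cv2.circle(i,tuple(p.astype(int)),4,c,-1)
pt(t,(0,0,255)); pt(t-R[:,2]*.019,(0,255,0))
for w in(-.0425,.0425): pt(t-R[:,2]*.032+R[:,1]*w,(255,0,0))
for a in np.linspace(0,6.28,24): pt([.376+.033*np.cos(a),-.073+.033*np.sin(a),.085],(255,0,255))
cv2.imwrite('pics/c5.png',i)
E
```

```text
20.98 [ 0.3795 -0.0633  0.0485] F [-4.4 30.3 52.4] gap 0.361 gf 26.4 q6 -0.21
[[-0.986  0.168  0.01 ]
 [ 0.169  0.985  0.023]
 [-0.006  0.024 -1.   ]]
```

View pics/c5.png

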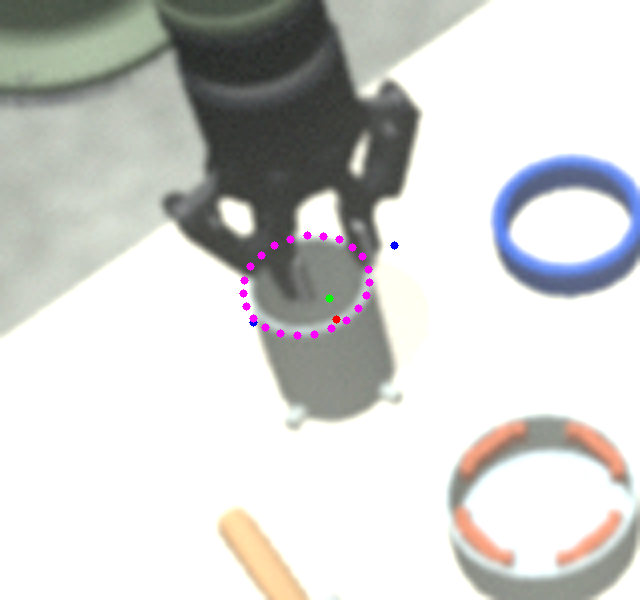

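The overlay shows the pot where I measured it (dots on the rim), but the left finger at (295,295) is inside the mouth. I need to see how the open and shut fingers really sit relative to the TCP.

```bash
cat > vis.py <<'E'
from h import *
def panel(name=None):
    g=grab_frame('scene'); s=get_state(); t=s['position']; R=Rn.from_rotvec(s['eef_rot']).as_matrix()
    c=(proj(g,t)-[45,65]).astype(int); c=np.maximum(c,0); sc=4.4
    i=cv2.convertScaleAbs(cv2.resize(g['img'][c[1]:c[1]+110,c[0]:c[0]+90,::-1],(396,484),interpolation=cv2.INTER_CUBIC),alpha=2.6)
    def pt(P,col): cv2.circle(i,tuple(((proj(g,P)-c)*sc).astype(int)),3,col,-1)
    pt(t,(0,0,255)); pt(t-R[:,2]*.019,(0,255,0))
    for w in(-.0425,.0425): pt(t-R[:,2]*.032+R[:,1]*w,(255,0,0)); pt(t-R[:,2]*.013+R[:,1]*w,(0,255,255))
    return i
E
python3 - <<'E'
from vis import *
let_go(); st('open'); c=[.376,-.073]
a=panel()
move_l([*c,.155],.2); sleep(.3); b=panel(); cv2.imwrite('pics/c6.png',np.hstack([a,b]))
g=grab_frame('top'); print('rim?',[ (d['score'],ray(g,d['centre'],0)[:2]) for d in tip_of('scene','pot_wide')[:0]])
f=grab_frame('scene'); print([(round(d['score'],2),ray(f,d['centre'],0)[:2]) for d in tip_of('scene','pot_wide')[:2]])
E
```

```text
open 21.55 [ 0.3758 -0.0731  0.0448] F [0.1 1.  0.2] gap 0.998 gf 0.0 q6 -0.21
rim? []
[(0.97, array([ 0.37389218, -0.06879562])), (0.32, array([ 0.69340707, -0.19299543]))]
```

View pics/c6.png

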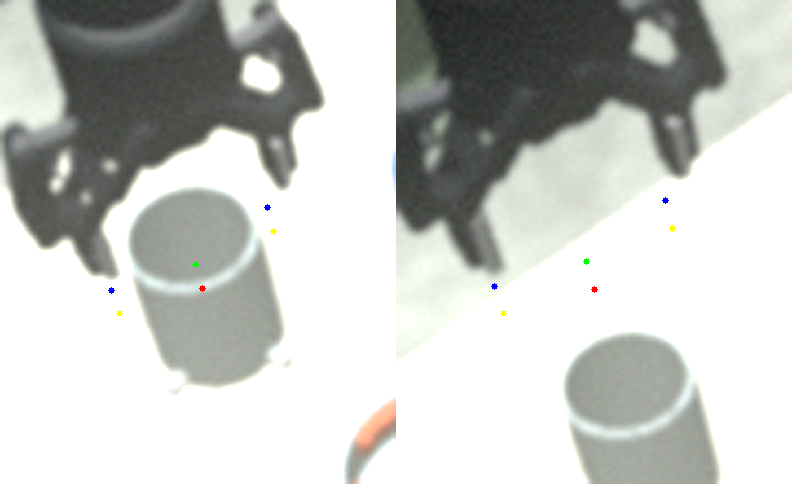

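Both panels show the open fingertips about 29 mm above where the nominal tip should be (yellow dots), i.e. barely above the pot's rim. I'll go about 29 mm lower.

```bash
python3 - <<'E'
from h import *
c=[.376,-.073]
hit=move_l([*c,.016],.12,until_force=5); st('in')
if not hit:
    grab(20); s=st('grip1')
    if s['finger_gap']>.5 and np.linalg.norm(s['contact_force'])<15:
        let_go(); movep([*c,.016],ori(80)); sleep(.1); grab(20); s=st('grip2')
        if s['finger_gap']>.5: grab(40); st('g40'); move_l([*c,.03],.1); st('lift')
E
```

```text
in 24.16 [ 0.3764 -0.0732  0.0164] F [ 0.7 -1.  -0.6] gap 1.002 gf 0.0 q6 -0.21
grip1 24.48 [ 0.3766 -0.0735  0.0168] F [-0.3 -0.   5.2] gap 0.773 gf 20.9 q6 -0.21
grip2 26.62 [ 0.3759 -0.0729  0.0161] F [-0.8  0.8  4.1] gap 0.769 gf 21.5 q6 1.36
g40 26.83 [ 0.3759 -0.0729  0.0163] F [-2.   0.8  7.8] gap 0.765 gf 42.2 q6 1.36
lift 27.12 [ 0.3765 -0.0732  0.0301] F [ 0.4 -0.2 -1.6] gap 0.763 gf 44.9 q6 1.36
```

```bash
cat > feel.py <<'E'
from h import *
H=.0163; C=[.533,-.060]
def down(c,psi):
    move_l([*c,.034+H-.006],.04,rot=ori(psi),until_force=5); return get_state()['position'][2]-H
E
python3 - <<'E'
from feel import *
move_l([.376,-.073,.075],.15); move_l([*C,.070],.15,rot=ori(106.5)); sleep(.2); st('over')
z=down(C,106.5); s=st('touch'); print('base z',z)
E
```

```text
over 28.98 [ 0.5325 -0.0601  0.0701] F [ 0.6 -0.6 -2.1] gap 0.761 gf 44.9 q6 1.03
touch 29.77 [ 0.5331 -0.06    0.0443] F [-0.5  0.1 -2.1] gap 0.76 gf 44.9 q6 1.03
base z 0.028017556867360866
```

The pins went straight through the gaps. Next I'll lower it to the pail's floor, release, and fetch the middle pot.

```bash
python3 - <<'E'
from feel import *
h=move_l([*C,H+.003],.06,until_force=6); s=st('floor'); print(h)
if s['position'][2]-H<.010:
    let_go(); st('rel'); move_l([*C,.12],.25)
    m=[.428,.224]; movep([*m,.17],ori(170)); sleep(.2)
    f=grab_frame('top'); g=grab_frame('scene')
    for F,c in((f,'top'),(g,'scene')):
        for n in('pail','pot_wide','pot_mid'):
            for d in tip_of(c,n)[:1]: print(c,n,round(d['score'],2),np.round(ray(F,d['centre'],0 if n!='pot_wide' else .005)[:2],4))
    cv2.imwrite('pics/w.png',g['img'][:,:,::-1]); st()
E
```

```text
floor 30.18 [ 0.5331 -0.06    0.021 ] F [-0.1 -0.   1.6] gap 0.763 gf 44.6 q6 1.03
True
rel 30.52 [ 0.5322 -0.0598  0.0209] F [-0.4 -0.4  0.1] gap 0.998 gf 0.0 q6 1.03
top pail 0.67 [ 0.5331 -0.0636]
top pot_mid 0.67 [0.4343 0.2201]
scene pail 0.81 [ 0.5312 -0.0645]
scene pot_wide 0.84 [ 0.5398 -0.0571]
scene pot_mid 0.93 [0.4279 0.2303]
 32.83 [0.428  0.2239 0.17  ] F [-0.6  0.6  0.3] gap 1.001 gf 0.0 q6 0.5
```

```bash
cat >> feel.py <<'E'
def fetch(m,h,rim,home,over=None):
    if over: movep([*m,over],ori(170)); sleep(.2)
    hit=move_l([*m,h],.15,until_force=5); st('in')
    if hit: return
    grab(20); s=st('grip1')
    if not(s['finger_gap']>.25 and np.linalg.norm(s['contact_force'])<15): return
    let_go(); movep([*m,h],ori(80)); grab(30); s=st('grip2'); H=s['position'][2]
    if not(s['finger_gap']>.25): return
    move_l([*m,H+rim+.02],.25); move_l([*C,H+rim+.02],.22); sleep(.25); st('over')
    move_l([*C,H+rim-.005],.1,until_force=5); s=st('mouth')
    if s['position'][2]-H>rim-.002: return
    hit=move_l([*C,H+home-.002],.08,until_force=5); s=st('floor'); print(hit,'base',s['position'][2]-H)
    return s['position'][2]-H<home+.004
E
python3 - <<'E'
from feel import *
if fetch([.430,.224],.053,.090,.009): let_go(); move_l([*C,.16],.25); st('done')
E
```

```text
in 33.77 [0.4305 0.2242 0.0536] F [-0.1  0.2 -0.8] gap 1.0 gf 0.0 q6 0.5
grip1 34.16 [0.4308 0.2239 0.054 ] F [-0.5 -1.7  5.7] gap 0.616 gf 20.4 q6 0.5
grip2 36.4 [0.43   0.2241 0.0533] F [-1.6  0.4  4.1] gap 0.608 gf 31.4 q6 2.07
over 38.77 [ 0.5329 -0.0593  0.1634] F [ 0.1 -0.2 -2. ] gap 0.605 gf 31.8 q6 1.5
mouth 39.17 [ 0.5326 -0.0597  0.138 ] F [ 0.7  0.5 -1.9] gap 0.605 gf 32.6 q6 1.5
floor 40.07 [ 0.5322 -0.0592  0.0621] F [-1.   2.2  5.2] gap 0.605 gf 32.9 q6 1.5
True base 0.008869128598705096
done 41.04 [ 0.5334 -0.0601  0.1606] F [-0.1  0.3 -0.7] gap 0.998 gf 0.0 q6 1.49
```

```bash
python3 - <<'E'
from feel import *
if fetch([.605,.267],.084,.124,.013,over=.18):
    let_go(); move_l([*C,.22],.25); st('done'); movep([.36,.26,.25],ori(110)); st('away')
    o=[]
    for c in('top','scene'):
        g=grab_frame(c); p=proj(g,[.533,-.06,.08]).astype(int)
        o.append(cv2.convertScaleAbs(cv2.resize(g['img'][p[1]-50:p[1]+50,p[0]-50:p[0]+50,::-1],(395,395),interpolation=cv2.INTER_CUBIC),alpha=1.9))
    g=cv2.resize(grab_frame('scene')['img'][:,:,::-1],(790//3,197)); 
    cv2.imwrite('pics/c7.png',np.vstack([np.hstack(o),np.hstack([cv2.convertScaleAbs(g,alpha=1.8),np.zeros((197,790-263,3),np.uint8)])]))
E
```

```text
in 43.3 [0.6057 0.2671 0.0849] F [ 0.4  0.3 -0.2] gap 1.0 gf 0.0 q6 0.48
grip1 43.79 [0.6057 0.2667 0.0849] F [-0.8 -1.1  5.5] gap 0.463 gf 19.9 q6 0.48
grip2 46.2 [0.6053 0.267  0.0842] F [0.7 0.7 0.8] gap 0.456 gf 30.4 q6 2.05
over 48.85 [ 0.5331 -0.0594  0.2282] F [ 0.7  0.5 -0.2] gap 0.46 gf 30.3 q6 1.5
mouth 49.13 [ 0.5343 -0.0599  0.2062] F [0.  0.4 4.2] gap 0.457 gf 34.2 q6 1.5
floor 49.39 [ 0.5345 -0.0598  0.2061] F [-2.   1.   4.3] gap 0.458 gf 34.5 q6 1.5
True base 0.12187460424698605
```

```bash
python3 - <<'E'
from feel import *
move_l([*C,.228],.15); sleep(.1); st()
g=grab_frame('scene'); p=proj(g,[.533,-.06,.13]).astype(int); print(p)
i=cv2.convertScaleAbs(cv2.resize(g['img'][p[1]-60:p[1]+60,p[0]-65:p[0]+65,::-1],(650,600),interpolation=cv2.INTER_CUBIC),alpha=2.)
def circ(z,r,c):
    for a in np.linspace(0,6.28,30): cv2.circle(i,tuple(((proj(g,[.533+r*np.cos(a),-.06+r*np.sin(a),z])-p+[65,60])*5).astype(int)),1,c,-1)
circ(.124,.0265,(0,0,255)); circ(.144,.0195,(255,0,0)); circ(.09,.033,(0,160,0))
cv2.imwrite('pics/c7.png',i)
E
```

```text
49.79 [ 0.5327 -0.0599  0.2271] F [-0.9  0.1 -0.5] gap 0.456 gf 34.2 q6 1.49
[219 208]
```

View pics/c7.png

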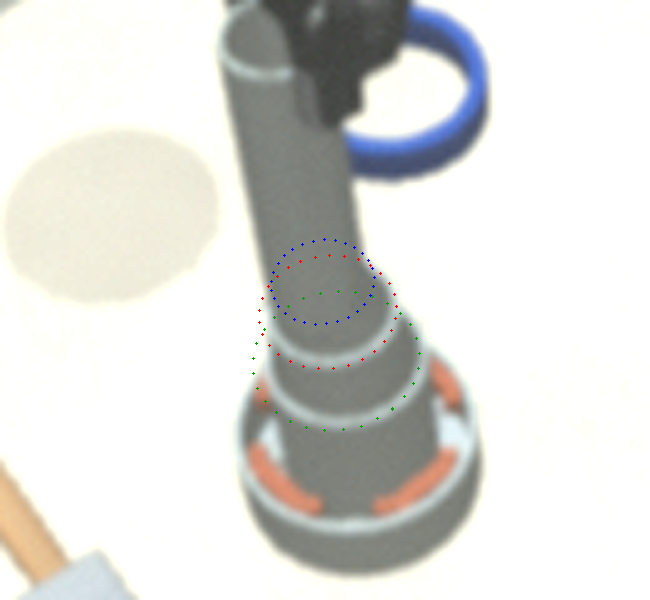

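The slim pot hangs about 3–4 mm to the image left of the middle pot's mouth (slim axis about x=314 against mouth centre about 332). I'll shift towards +x+y and feel for the opening.

```bash
python3 - <<'E'
from feel import *
H=.0842
for d in [(.0025,.0025),(.001,.004),(.004,.001),(.0045,.0045),(0,.004),(.004,-.002)]:
    c=[C[0]+d[0],C[1]+d[1]]
    move_l([*c,H+.129],.1); move_l([*c,H+.108],.08,until_force=4); s=st(str(d))
    if s['position'][2]<H+.113:
        hit=move_l([*c,H+.011],.09,until_force=5); s=st('floor'); print(hit,s['position'][2]-H); break
    if s['clock']>60: break
E
```

```text
(0.0025, 0.0025) 50.37 [ 0.5375 -0.0579  0.2055] F [-1.1  0.2  2.2] gap 0.462 gf 36.1 q6 1.5
(0.001, 0.004) 50.84 [ 0.5355 -0.0563  0.2047] F [-0.3  0.6  1.5] gap 0.453 gf 39.9 q6 1.5
(0.004, 0.001) 51.32 [ 0.5384 -0.0592  0.2043] F [ 0.5 -0.6  0.2] gap 0.455 gf 39.5 q6 1.5
(0.0045, 0.0045) 51.8 [ 0.5392 -0.0559  0.2034] F [-0.3  0.3  3.3] gap 0.458 gf 41.6 q6 1.5
(0, 0.004) 52.3 [ 0.5352 -0.0562  0.2023] F [-0.2  0.4  3.3] gap 0.455 gf 40.7 q6 1.5
(0.004, -0.002) 52.82 [ 0.5388 -0.062   0.2017] F [ 0.6 -0.1  2.4] gap 0.451 gf 39.7 q6 1.49
```

```bash
python3 - <<'E'
from feel import *
def pan():
    g=grab_frame('scene'); p=proj(g,[.533,-.06,.13]).astype(int)
    c=g['img'][p[1]-45:p[1]+30,p[0]-30:p[0]+30,::-1]
    i=cv2.resize(c,(399,499),interpolation=cv2.INTER_CUBIC); i=cv2.cvtColor(i,cv2.COLOR_BGR2LAB); i[:,:,0]=cv2.createCLAHE(4,(3,3)).apply(i[:,:,0]); i=cv2.cvtColor(i,cv2.COLOR_LAB2BGR)
    for n in('pot_slim','pot_mid'):
        for d in tip_of('scene',n)[:1]: print(n,d['score'],d['centre'])
    print('origin',p-[30,45]); return i
a=pan(); print('slim expected base',proj(grab_frame('scene'),[.537,-.062,.119]))
move_l([.533,-.060,.250],.2); sleep(.15); st(); b=pan()
print('slim expected base',proj(grab_frame('scene'),[.533,-.06,.250-.0842]))
cv2.imwrite('pics/c8.png',np.hstack([a,b]))
E
```

```text
pot_slim 0.83 [221.3, 214.5]
pot_mid 0.71 [226.4, 236.5]
origin [189 163]
slim expected base [220.43377251 213.54681337]
 53.56 [ 0.5321 -0.0598  0.2485] F [-0.9 -0.3 -1.1] gap 0.456 gf 38.5 q6 1.49
pot_slim 0.97 [216.5, 199.8]
pot_mid 0.79 [226.4, 240.9]
origin [189 163]
slim expected base [217.37995426 197.64723308]
```

View pics/c8.png

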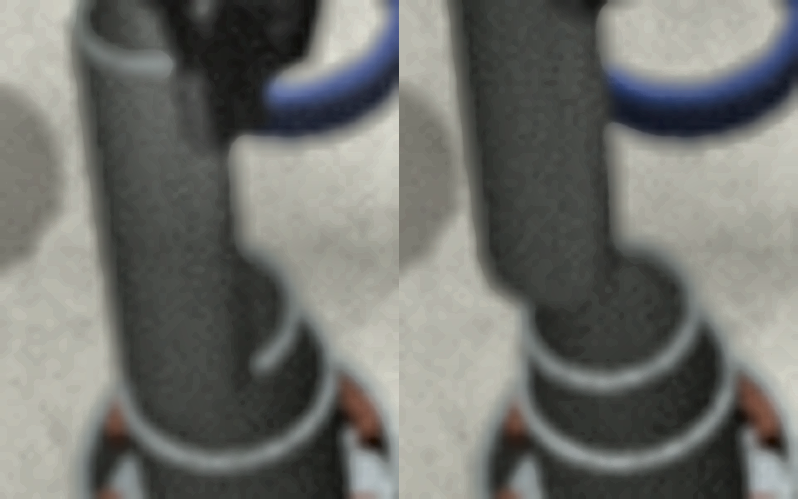

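The left panel shows the slim pot resting on the near-left (−y) part of the middle pot's rim. It has tilted about the finger axis in the grip. I'll set it on free table so it rights itself, regrip it crosswise and harder, and insert it again.

```bash
python3 - <<'E'
from feel import *
h=.084; p=[.63,.06]
move_l([*p,.235],.28); move_l([*p,h+.014],.28); print(move_l([*p,h-.002],.05,until_force=4)); st('set')
let_go(); st('rel'); movep([*p,h],ori(170)); grab(70); s=st('grip'); H=s['position'][2]
if s['finger_gap']>.3:
    move_l([*p,H+.144],.25); c=[.533,-.059]; move_l([*c,H+.142],.2); sleep(.2); st('over')
    for d in ((0,0),(-.002,0),(.003,0),(0,.003),(0,-.003)):
        q=[c[0]+d[0],c[1]+d[1]]
        move_l([*q,H+.108],.1,until_force=5); s=st(d)
        if s['position'][2]<H+.113:
            hit=move_l([*q,H+.011],.1,until_force=5); s=st('floor'); print(hit,s['position'][2]-H); break
        move_l([*q,H+.128],.1)
E
```

```text
False
set 55.57 [0.6299 0.0601 0.0819] F [-0.4  0.1 -1.3] gap 0.457 gf 38.5 q6 1.72
rel 56.09 [0.6301 0.06   0.0821] F [ 1.3 -0.2  0.3] gap 1.002 gf 0.0 q6 1.72
grip 58.0 [0.6306 0.0601 0.0846] F [1.1 0.7 3.3] gap 0.448 gf 68.7 q6 0.15
over 59.84 [ 0.5335 -0.0582  0.2264] F [ 0.3 -0.6 -0.7] gap 0.454 gf 68.7 q6 -0.07
(0, 0) 60.13 [ 0.5345 -0.0592  0.2064] F [-0.2 -0.6  1.7] gap 0.451 gf 69.0 q6 -0.07
(-0.002, 0) 60.59 [ 0.5342 -0.0598  0.2039] F [-0.6  0.8  3.7] gap 0.445 gf 66.9 q6 -0.07
(0.003, 0) 61.05 [ 0.5345 -0.0598  0.2032] F [-1.8 -0.4  2. ] gap 0.438 gf 67.7 q6 -0.07
(0, 0.003) 61.52 [ 0.5356 -0.0581  0.2017] F [-1.2  0.8  2.5] gap 0.433 gf 68.2 q6 -0.07
(0, -0.003) 61.99 [ 0.5341 -0.0602  0.2011] F [ 0.2 -1.   0.7] gap 0.431 gf 68.7 q6 -0.07
```

```bash
python3 - <<'E'
from feel import *
move_l([.533,-.059,.0846+.150],.15); sleep(.1); s=st('up')
D={}
for c in('scene','top'):
    g=grab_frame(c); D[c+'_img']=g['img']; D[c+'_T']=g['cam_to_world']; D[c+'_k']=[g['fx'],g['fy'],g['cx'],g['cy']]
    if c=='scene':
      for n in('pot_slim','pot_mid'):
        m=silhouettes(c,n)[:1]
        if m: D[c+n]=m[0]['mask']; print(c,n,m[0]['score'],m[0]['mask'].sum())
np.savez('d.npz',**D); st()
m=D['scenepot_slim']; 
for r in range(120,225,5):
    o=[]
    for n in('pot_slim','pot_mid'):
        x=np.nonzero(D['scene'+n][r])[0]; o.append((x.min(),x.max()) if len(x) else None)
    print(r,o, end='; ')
print(np.nonzero(m.any(1))[0][[0,-1]])
g=grab_frame('scene')
for z in(.235-.0846,.235-.02): print(z,proj(g,[.5335,-.059,z]),proj(g,[.5335,-.069,z]),proj(g,[.5435,-.059,z]))
print('mid rim',proj(g,[.533,-.06,.124]))
E
```

```text
up 62.65 [ 0.5328 -0.0589  0.2339] F [ 0.4  0.2 -0.4] gap 0.433 gf 69.0 q6 -0.07
scene pot_slim 0.86 1657
 62.85 [ 0.5326 -0.0589  0.2339] F [-1.  -0.5 -1. ] gap 0.43 gf 69.0 q6 -0.07Traceback (most recent call last):
  File "<stdin>", line 15, in <module>
KeyError: 'scenepot_mid'
```

```bash
cat > an.py <<'E'
import numpy as np,cv2
from scipy.optimize import minimize
from scipy.spatial.transform import Rotation as Rn
D=np.load('d.npz'); T=D['scene_T']; fx,fy,cx,cy=D['scene_k']; m=D['scenepot_slim']; im=D['scene_img']
def pj(P):
    q=(P-T[:3,3])@T[:3,:3]; return np.c_[cx+fx*q[:,0]/q[:,2],cy+fy*q[:,1]/q[:,2]]
print('rows',np.nonzero(m.any(1))[0][[0,-1]])
for r in range(130,215,5):
    x=np.nonzero(m[r])[0]; print(r,(x.min(),x.max()) if len(x) else None,end=' ')
print('expected base',pj(np.array([[.5327,-.0589,.2339-.0846],[.5327,-.0689,.2339-.0846],[.5427,-.0589,.2339-.0846],[.5327,-.0589,.2339-.0846+.145]])))
g=im.mean(2)
for r in (165,175,185,190,195,200,205,210): print(r,g[r,196:246].astype(int))
E
python3 an.py
```

```text
rows [145 221]
130 None 135 None 140 None 145 (np.int64(211), np.int64(221)) 150 (np.int64(205), np.int64(225)) 155 (np.int64(205), np.int64(226)) 160 (np.int64(205), np.int64(228)) 165 (np.int64(206), np.int64(228)) 170 (np.int64(207), np.int64(229)) 175 (np.int64(208), np.int64(230)) 180 (np.int64(210), np.int64(231)) 185 (np.int64(211), np.int64(233)) 190 (np.int64(213), np.int64(234)) 195 (np.int64(214), np.int64(235)) 200 (np.int64(215), np.int64(236)) 205 (np.int64(216), np.int64(237)) 210 (np.int64(217), np.int64(238)) expected base [[218.58962846 202.30750932]
 [214.6228835  205.42476176]
 [222.14783829 205.34711647]
 [209.94230909 152.00842763]]
165 [121  94  65  44  34  36  46  52  55  57  59  62  64  65  66  67  69  70
  69  70  70  70  68  68  69  67  67  68  67  67  65  64  76 102 123 131
 132 132 132 133 134 134 134 134 134 135 135 137 136 134]
175 [136 135 135 134 133 133 132 132 132 132 131 120  91  68  63  65  66  68
  69  69  69  70  70  70  69  69  68  66  69  67  68  68  65  63  69  87
 104 109 108 103  97  90  83  78  74  70  64  59  54  49]
185 [119 125 131 134 
[... 526 characters left out ...]
69  69  69  69  68
  66  65  68  91 122 136 139 139 139 138 138 138 138 139]
200 [137 137 136 136 136 135 136 136 136 136 136 135 134 135 135 134 131 119
  94  72  64  64  66  68  68  68  70  71  70  70  70  70  69  70  69  70
  68  66  65  65  81 112 130 137 137 136 138 137 136 138]
205 [139 138 137 137 137 136 136 137 138 138 138 133 125 108  83  65  61  60
  61  61  62  64  65  66  69  68  68  70  71  70  70  70  70  71  70  70
  69  68  65  66  65  82 112 131 136 137 137 137 137 136]
210 [139 137 138 138 136 137 137 137 137 137 133 122 100  74  61  59  61  61
  61  62  62  62  64  65  66  66  68  70  68  70  71  71  69  69  69  69
  69  69  69  66  65  64  77 104 128 135 135 135 137 138]
```

```bash
cat >> an.py <<'E'
print('----')
tcp=np.array([.5327,-.0589,.2339]); cl=np.array([.174,.985,0]); tx=np.array([.985,-.174,0])
th=np.linspace(0,2*np.pi,60,endpoint=False); ring=.0195*np.c_[np.cos(th),np.sin(th),0*th]
def pose(p):
    s,a,slip,b=p; R=Rn.from_rotvec(cl*a+tx*b); G=tcp+[0,0,.046]+tx*s; L=.130-slip   # base lies L below G along axis
    base=G-R.apply([0,0,L]); return R,base
def sil(p):
    R,base=pose(p); P=np.vstack([R.apply(ring)+base,R.apply(ring+[0,0,.145])+base]); 
    h=cv2.convexHull(pj(P).astype(np.float32)); z=np.zeros((420*4,560*4),np.uint8); cv2.fillConvexPoly(z,np.round(h*4+2).astype(np.int32),255)
    return cv2.resize(z,(560,420),interpolation=cv2.INTER_AREA)/255.
M=m.astype(float); r0=165
def cost(p):
    q=sil(p); return np.abs(q-M)[r0:].sum()/M[r0:].sum()+ (p[3]/.1)**2*.02+(p[0]/.01)**2*.02
best=min((minimize(cost,[s,a,sl,0],method='Nelder-Mead',options=dict(initial_simplex=np.array([[s,a,sl,0]]+[[s+.004,a,sl,0],[s,a+.06,sl,0],[s,a,sl+.004,0],[s,a,sl,.03]]))) for s in(-.005,.005) for a in(-.3,-.15,0,.15,.3) for sl in(0,-.005)),key=lambda r:r.fun)
print(best.fun,np.round(best.x,4),'base',np.round(pose(best.x)[1],4))
o=D['scene_img']; c=(221.1,209.9)
d=T[:3,:3]@[(c[0]-cx)/fx,(c[1]-cy)/fy,1]; print('mid rim',T[:3,3]+d*(.124-T[2,3])/d[2])
# top view: where does the stack/slim show
E
python3 an.py | sed -n '/----/,$p'
```

```text
----
0.09161678635082884 [ 0.0134 -0.1379 -0.0027  0.0197] base [ 0.5643 -0.0618  0.1485]
mid rim [ 0.53445791 -0.05734095  0.124     ]
```

```bash
cat > corr.py <<'E'
from feel import *
x=np.array([.0134,-.1379,-.0027,.0197]); cl=np.array([.174,.985,0]); tx=np.array([.985,-.174,0])
R=Rn.from_rotvec(cl*x[1]+tx*x[3]); tcp=np.array([.5327,-.0589,.2339]); base=np.array([.5643,-.0618,.1485])
v=R.inv().apply(base-tcp); newR=(R.inv()*Rn.from_rotvec(ori(170)))
E
python3 - <<'E'
from corr import *
t=np.array([.534,-.058,.147])-v; print(v,t)
move_l(list(t),.12,rot=newR.as_rotvec()); sleep(.1); st()
g=grab_frame('scene'); m=silhouettes('scene','pot_slim')[0]; st(m['score'])
s=get_state(); np.savez('d.npz',scene_img=g['img'],scene_T=g['cam_to_world'],scene_k=[g['fx'],g['fy'],g['cx'],g['cy']],scenepot_slim=m['mask'],pos=s['position'],rot=s['eef_rot'])
np.savez('d2.npz',pos=s['position'],rot=s['eef_rot'])
E
cat > an2.py <<'E'
exec(open('an.py').read().split("print('rows'")[0])
g=D['scene_img'].astype(float).mean(2); print(np.nonzero(m.any(1))[0][[0,-1]])
th=np.linspace(0,2*np.pi,60,endpoint=False); ring=.0195*np.c_[np.cos(th),np.sin(th),0*th]
def sil(p):
    R=Rn.from_rotvec([p[2],p[3],0]); b=np.array([p[0],p[1],p[4]]); P=np.vstack([R.apply(ring)+b,R.apply(ring+[0,0,.145])+b])
    h=cv2.convexHull(pj(P).astype(np.float32)); z=np.zeros((1680,2240),np.uint8); cv2.fillConvexPoly(z,np.round(h*4+2).astype(np.int32),255)
    return cv2.resize(z,(560,420),interpolation=cv2.INTER_AREA)/255.
M=m.astype(float); r0=165
cost=lambda p:np.abs(sil(p)-M)[r0:].sum()/M[r0:].sum()+.01*((p[2]/.1)**2+(p[3]/.1)**2+((p[4]-.147)/.004)**2)
p0=np.array([.534,-.058,0,0,.147]); S=np.vstack([p0,p0+np.diag([.008,.008,.08,.08,.004])])
b=minimize(cost,p0,method='Nelder-Mead',options=dict(initial_simplex=S,maxiter=800)); print('cost at nominal',cost(p0),'fit',b.fun,np.round(b.x,4))
for r in range(160,222,6):
    a=np.nonzero(m[r])[0]; q=np.nonzero(sil(p0)[r]>.5)[0]; print(r,(a.min(),a.max()) if len(a) else None,(q.min(),q.max()) if len(q) else None)
for r in range(200,232,4): print(r,g[r,200:246].astype(int))
E
python3 an2.py
```

```text
[ 0.01943886 -0.00249916 -0.08897199] [ 0.51456114 -0.05550084  0.23597199]
 63.26 [ 0.5149 -0.0555  0.2355] F [ 0.1  0.4 -1.3] gap 0.433 gf 69.0 q6 -0.06
0.97 63.36 [ 0.5145 -0.0555  0.2361] F [-0.7  0.5 -0.4] gap 0.432 gf 69.0 q6 -0.06
[139 213]
cost at nominal 0.08211396446690564 fit 0.04077745236934481 [ 0.5356 -0.0582  0.0074  0.0254  0.1466]
160 (np.int64(204), np.int64(225)) (np.int64(201), np.int64(224))
166 (np.int64(204), np.int64(225)) (np.int64(202), np.int64(225))
172 (np.int64(204), np.int64(226)) (np.int64(203), np.int64(225))
178 (np.int64(206), np.int64(227)) (np.int64(204), np.int64(226))
184 (np.int64(206), np.int64(227)) (np.int64(206), np.int64(227))
190 (np.int64(208), np.int64(227)) (np.int64(207), np.int64(228))
196 (np.int64(209), np.int64(229)) (np.int64(208), np.int64(229))
202 (np.int64(210), np.int64(230)) (np.int64(209), np.int64(230))
208 (np.int64(211), np.int64(229)) (np.int64(211), np.int64(228))
214 None None
220 None None
200 [135 135 136 136 136 135 136 133 122  93  68  63  64  65  66  65  66  66
  67  67  66  66  67  65  66  65  64  63  62  70  9
[... 707 characters left out ...]
2  63  62
  62  63  62  62  63  63  64  66  69  75  86  95  94  81  69  61  59  59
  60  79 106 120 126 131 134 136 138 137]
220 [139 139 139 139 137 131 121 108  82  64  60  62  65  70  77  83  87  87
  88  88  89  89  91  88  85  77  71  68  64  63  62  61  61  60  60  58
  62  76  90  87  79  83  93 107 121 130]
224 [139 138 136 128 113  95  89  98  96  79  62  60  61  61  62  64  63  62
  63  64  63  65  64  63  64  64  64  62  63  63  62  62  61  60  63  72
  88  96  81  65  63  70  76  82  84  96]
228 [135 130 115  88  66  61  61  61  66  80  94  97  90  77  69  65  63  63
  63  63  63  63  65  64  63  63  62  62  64  65  69  77  86  94  93  82
  69  61  60  60  72  87  84  74  66  65]
```

```bash
python3 - <<'E'
from corr import *
p=np.array([.5145-.0027,-.0555-.0013]); dz=.0895
move_l([*p,.140+dz],.08); ok=False
for d in((0,0),(-.003,0),(.003,0)):
    q=p+d; move_l([*q,dz+.113],.1,until_force=5); s=st(d)
    if s['position'][2]-dz<.117: ok=True; break
    if s['clock']>66: break
    move_l([*q,dz+.132],.12)
if ok:
    for k in range(3):
        hit=move_l([*q,dz+.0125],.13,until_force=7); s=st('down'); b=s['position'][2]-dz; print(hit,b)
        if b<.02 or s['clock']>68: break
    if b<.035: let_go(); move_l([*q,.22],.3); st('done')
E
```

```text
(0, 0) 63.95 [ 0.5118 -0.0569  0.2015] F [-1.3  1.1  5.7] gap 0.432 gf 69.7 q6 -0.06
down 64.16 [ 0.5129 -0.0576  0.2014] F [-0.6  0.   7.8] gap 0.43 gf 69.9 q6 -0.06
True 0.11188855355801103
down 64.37 [ 0.5138 -0.0583  0.2013] F [-1.5  0.4  8. ] gap 0.427 gf 70.0 q6 -0.06
True 0.11180064456049163
down 64.58 [ 0.5146 -0.0589  0.2012] F [-1.1 -0.   7.5] gap 0.428 gf 70.0 q6 -0.06
True 0.11167912946233974
```

```bash
python3 - <<'E'
from corr import *
g=grab_frame('scene'); m=silhouettes('scene','pot_slim')[0]; s=st(m['score'])
np.savez('d.npz',scene_img=g['img'],scene_T=g['cam_to_world'],scene_k=[g['fx'],g['fy'],g['cx'],g['cy']],scenepot_slim=m['mask'],pos=s['position'],rot=s['eef_rot'])
E
sed -i 's/p\[4\]-.147)\/.004/p[4]-.117)\/.008/; s/p0=np.array.*; S=/p0=np.array([.533,-.059,0,0,.117]); S=/; s/range(200,232,4)/range(196,236,3)/; s/range(160,222,6)/range(150,226,6)/' an2.py; python3 an2.py; python3 -c "
exec(open('an2.py').read().split('M=m.astype')[0])
for z,r in((.124,.0265),(.124,.0235),(.09,.033)):
    P=pj(np.c_[.533+r*np.cos(th),-.06+r*np.sin(th),0*th+z]); print(z,r,P.min(0),P.max(0))"
```

```text
0.92 64.67 [ 0.5144 -0.0589  0.2013] F [-1.  -0.1  7.2] gap 0.432 gf 70.0 q6 -0.06
[154 224]
cost at nominal 0.12044862004597276 fit 0.04244116708652738 [ 0.5384 -0.0651 -0.0148  0.019   0.1157]
150 None None
156 (np.int64(208), np.int64(220)) (np.int64(210), np.int64(216))
162 (np.int64(204), np.int64(223)) (np.int64(202), np.int64(223))
168 (np.int64(204), np.int64(224)) (np.int64(202), np.int64(224))
174 (np.int64(204), np.int64(225)) (np.int64(203), np.int64(225))
180 (np.int64(204), np.int64(226)) (np.int64(204), np.int64(226))
186 (np.int64(205), np.int64(226)) (np.int64(205), np.int64(227))
192 (np.int64(206), np.int64(227)) (np.int64(206), np.int64(227))
198 (np.int64(207), np.int64(228)) (np.int64(208), np.int64(228))
204 (np.int64(208), np.int64(229)) (np.int64(209), np.int64(229))
210 (np.int64(209), np.int64(229)) (np.int64(210), np.int64(230))
216 (np.int64(210), np.int64(230)) (np.int64(211), np.int64(229))
222 (np.int64(212), np.int64(227)) None
196 [137 136 134 135 135 135 124  94  69  63  65  64  66  66  66  66  66  67
  66  66  66  65  64  64  64  63  62  68  95 123
[... 2077 characters left out ...]
 63  63  63  64  63  64  66  70  75  82  88  92  89  80  70
  63  62  60  60  73  88  88  71  61  58]
232 [127 112  86  64  59  59  67  84  92  80  65  62  64  68  75  81  85  86
  88  91  92  94  93  91  89  89  88  85  80  75  70  67  64  62  64  61
  61  61  60  60  67  91 112 120 119 112]
235 [124 110  83  62  64  79 102 114 115  97  74  63  63  63  63  63  63  63
  63  64  64  64  63  63  63  64  64  64  63  63  63  62  63  62  62  62
  61  61  60  60  63  82 110 122 122 122]
[154 224]
0.124 0.0265 [205.7761717  199.07843709] [233.33225011 221.81693296]
0.124 0.0235 [207.33843463 200.33017128] [231.77495327 220.49356095]
0.09 0.033 [204.53066223 206.23423781] [237.90671346 234.12572539]
```

```bash
sed 's/p\[4\]-.117)\/.008/p[4]-.124)\/.0003/; s/0,0,.117\]/0,0,.124]/; s/,.004\])\]/,.0003])]/' an2.py > an3.py; grep -n "p0=" an3.py; python3 an3.py | grep fit
```

```text
10:p0=np.array([.533,-.059,0,0,.124]); S=np.vstack([p0,p0+np.diag([.008,.008,.08,.08,.0003])])
cost at nominal 0.1526665741040712 fit 0.04709490439226276 [ 0.5429 -0.0681  0.0006  0.0396  0.1241]
```

```bash
python3 - <<'E'
from corr import *
p=np.array([.5045,-.0503]); dz=.0773
move_l([.5144,-.0589,.211],.15); ok=False
for d in((0,0),(.003,-.003),(-.003,.003)):
    q=p+d; move_l([*q,.209],.15); move_l([*q,dz+.113],.12,until_force=5); s=st(d)
    if s['position'][2]<.195: ok=True; break
    if s['clock']>67: break
    move_l([*q,.209],.12)
if ok:
    for k in range(4):
        hit=move_l([*q,dz+.0125],.15,until_force=8); s=st('down'); b=s['position'][2]-dz; print(hit,b)
        if b<.02 or s['clock']>68.5: break
    if b<.045: let_go(); move_l([*q,.20],.35); st('done')
E
```

```text
(0, 0) 65.38 [ 0.5046 -0.0507  0.1941] F [-1.6  1.6 -2.2] gap 0.428 gf 70.2 q6 -0.05
down 65.72 [ 0.5042 -0.0501  0.1737] F [-1.5  0.9 -1.9] gap 0.43 gf 69.4 q6 -0.05
True 0.09642202028893486
down 65.94 [ 0.5044 -0.05    0.1693] F [-1.6 -0.1 -2.1] gap 0.43 gf 69.6 q6 -0.05
True 0.09201478857425259
down 66.16 [ 0.5032 -0.0495  0.1639] F [-0.8 -0.  -2.5] gap 0.433 gf 69.8 q6 -0.05
True 0.08661331400299309
down 66.37 [ 0.5025 -0.0493  0.1594] F [-0.6 -0.2 -2.3] gap 0.425 gf 69.6 q6 -0.05
True 0.0820514994517355
```

```bash
python3 - <<'E'
from corr import *
for k in range(3):
    hit=move_l([.5035,-.0500,.102],.16,until_force=16); s=st(hit)
    if s['position'][2]<.106 or s['clock']>68: break
if s['position'][2]<.15:
    let_go(); move_l([.5035,-.05,.20],.35); st('done')
    g=grab_frame('scene'); m=silhouettes('scene','pot_slim')[0]; st(m['score'])
    np.savez('d.npz',scene_img=g['img'],scene_T=g['cam_to_world'],scene_k=[g['fx'],g['fy'],g['cx'],g['cy']],scenepot_slim=m['mask'])
E
python3 - <<'E'
exec(open('an2.py').read().split('M=m.astype')[0])
xs=np.nonzero(m.any(0))[0]; print(xs[[0,-1]])
P=pj(np.c_[.533+.0195*np.cos(th),-.06+.0195*np.sin(th),0*th+.158]); print(P.min(0),P.max(0))
for r in range(180,226,3): print(r,g[r,196:246].astype(int))
E
```

```text
True 66.58 [ 0.5024 -0.0496  0.1514] F [-0.9  0.1 -1.5] gap 0.428 gf 69.6 q6 -0.05
False 67.04 [ 0.5041 -0.0503  0.1027] F [ 0.4 -0.8 -0.1] gap 0.426 gf 69.2 q6 -0.05
done 68.02 [ 0.5045 -0.0502  0.2014] F [-0.2  1.3 -1.1] gap 0.998 gf 0.0 q6 -0.05
0.84 68.12 [ 0.5027 -0.0498  0.1991] F [ 0.1  0.3 -0.1] gap 1.0 gf 0.0 q6 -0.05
[193 221]
[208 230]
[207.36087269 191.67480007] [228.22501906 208.65989466]
180 [131 133 134 132 133 132 133 132 134 133 132 131 130 130 132 133 133 133
 134 133 132 126 113  91  71  58  49  45  46  46  47  47  48  47  48  47
  48  47  48  47  47  49  47  47  46  47  55  68  88 105]
183 [121 128 131 132 132 132 134 134 133 133 133 133 133 132 133 133 133 133
 134 133 131 132 132 133 133 129 122 112 101  89  79  72  68  67  66  61
  60  63  69  77  80  86  97 111 118 125 132 136 138 138]
186 [117 123 130 134 134 134 133 134 133 133 134 134 133 133 133 134 134 135
 134 134 134 134 135 135 133 135 135 135 136 137 135 134 133 133 133 133
 132 134 135 137 139 138 139 139 139 140 140 140 140 141]
189 [118 122 129 133 133 134 135 135 135 135 136 133 134 133 133 133 13
[... 1932 characters left out ...]
63  63  65  72  86
  97  89  71  63  73  97 116 123 127 131 135 137 138 138]
219 [138 138 138 139 139 139 139 139 139 136 127 109  81  71  83  92  91  86
  77  69  67  65  66  66  65  66  66  66  66  66  71  79  87  96  94  82
  69  63  60  58  61  78  99  92  85  94 109 121 130 135]
222 [138 139 140 138 138 140 140 136 131 121 113 102  78  62  60  62  67  74
  82  87  87  91  93  93  93  92  89  87  85  84  79  73  67  65  63  63
  62  60  61  60  70  90  95  83  79  80  81  87 100 116]
225 [137 138 138 138 138 138 133 121 103  88  90 101  93  74  63  61  60  62
  62  64  63  64  64  64  65  65  64  64  64  65  63  62  63  63  61  63
  62  62  64  75  89  91  75  62  60  64  71  78  82  87]
```

The slim pot's rim sits at rows 194–210, cols 209–228, against about 192–209, 207–228 predicted for home, so it is down. Handing in.

```bash
python3 -c "
from cell import *
print(sign_off())"
```

```text
the job is handed in; nothing more can be done
None
```

I handed the job in at about 68 s, with the wide, middle and slim pots nested in the pail in that order; forces put the first two home, but the slim pot was let go about 12 mm above its seat and checked only from camera pixels. Early missed grasps pushed the wide pot with about 50 N at the wrist, and I did not re-check the bystanders.

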